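# Load the tape stand and hold its tension arm back

## Task

Put the small roll of masking tape on the hub of the tape stand, flat down on its seat, and let go of it. Then take the stand's sprung tension arm by its upright post with the gripper fingers, swing it against its spring, away from the hub, all the way round to its stop and finish while still holding it there, so that a colleague can thread the tape. Leave the big roll, the bottle and the jar where they stand.

Things in the scene. Friction and masses are not known exactly. Their poses are not given: they have to be found in the camera images.
- small_roll_center (a point): Small roll of cream masking tape lying flat on the bench: a ring 60 mm across, 30 mm high, with a 26 mm bore. The point is its centre, half-way up (15 mm above its underside); z is its axis.
- hub_seat (a point): Seat of the tape stand's hub, where the underside of the roll comes to rest: the top centre of a 52 mm aluminium disc, 18 mm above the bench and 6 mm above the stand's base plate. A steel spindle 20 mm across rises 42 mm above this point, tapered over its top 8 mm. z up; x and y are along the stand's own axes (see stand).
- stand: Grey bench tape stand, fixed to the bench; a base plate 130 x 250 x 12 mm. Origin on the bench, 5 mm from the plate's centre along -y; z up. In its axes the hub is at (0, 75) mm and the pivot of the tension arm at (0, -60) mm. Two short steel pins on the plate mark the arm's rest (between arm and hub) and stop.
- pivot_point (a point): Point on the vertical pivot axis of the tension arm, 24 mm above the bench, at the arm's underside. Axes as stand. The pivot boss and coil spring stand up to 52 mm above the bench.
- post (a point): Middle of the upright black post (guide roller) near the end of the tension arm, 100 mm from the pivot axis: a fixed cylinder 18 mm across, from 30 to 73 mm above the bench (flange 24 mm across over its lowest 3 mm; a 2 mm pin head on top); this point is 54 mm above the bench. The flat aluminium arm below it is 16 mm wide and spans 24 to 30 mm above the bench. The post does not turn on the arm; the x axis here points outward along the arm.
- tension_arm (a joint): Angle of the tension arm, rad: 0 at rest, where the spring holds it, growing clockwise seen from above to 1.4 at its stop. From pivot to post, in the stand's axes, the arm points at the angle -0.35 - value from +x (anticlockwise positive): roughly +x at rest, -y at the stop. The spring pulls the post back with about 2 N at rest, 6 N at the stop; let go, the arm springs back.
- big_roll_center (a point): Bystander: wider roll of tape lying on the bench, a ring 92 mm across, 40 mm high, bore 60 mm. The point is its centre. Leave alone.
- bottle: Bystander: clear bottle with a black cap, 56 mm across, 130 mm high. Origin at the centre of its underside. Leave alone.
- jar: Bystander: green glass jar with a wooden lid, 76 mm across, 71 mm high. Origin at the centre of its underside. Leave alone.
Not all that is in view belongs to the job. What is shaped like the part that bears small_roll_center but blue or turquoise is not meant.

How it is judged:
By the outcome, as a careful person would: the job done as asked, in the order asked, and still so for the second after the job is handed in, while the arm keeps its last pose, push and grip.
It also fails if it takes over 54 s, if anything falls off the work surface, if the arm or the gripper's body presses on something with over 40 N, if the wrist force passes 120 N, or if a joint passes its speed limit or range.

## Robot

A 6-joint arm with a two-finger parallel gripper is mounted at the origin on the work surface. World frame = base frame: x ahead of the robot, y to its left, z up, the work surface at z = 0. Lengths are in mm, angles in rad, forces in N, time in s.
With the tool pointing down it reaches from about 350 to 975 mm from the base axis. Payload 7.1 kg.
Tool frame: the origin (TCP) lies on the mounting face of the last link; the fingertips stand 182 mm ahead of it and the grasp point (between the pads) lies 163 mm ahead of it (ctrl.tcp_to_tips is the distance from the TCP to the fingertips, in mm); z points along the fingers, y is the direction in which the jaws open and shut (so a half turn about z gives the same grasp; the last joint's range is limited). The gripper opens to 88 mm and grips with 3 to 60 N. Pads are 20 mm wide; open, the fingers measure 115 mm over their backs; the gripper's body (75 mm by 178 mm) begins 61 mm behind the grasp point.
Start: joints at [1.229, 0.423, 1.63, -0, 1.089, -0.019], TCP at [198.233, 592.714, 404.675] pointing down, gripper open.
Joint ranges: [-3, 3], [-0.9, 2.11], [0.09, 2.58], [-1.31, 4.45], [0.11, 2.69], [-2.54, 2.54]. Speed limits (rad/s): [2.39, 2.39, 3.01, 3.14, 3.14, 3.14].

## Interface

Orientations are given as a rotation vector (axis times angle).
In Python, from workcell import ctrl gives the robot as it stands. The module is installed in compiled form; this text tells all that it offers.
- The arm moves only by the tool send_rows, never from a script. Its argument "commands" is a list of rows, each an object with "translation": the shift along the world's x, y, z normalised to -1 to 1, where 1 is 0.1 m, a list of three; "twist": the turn, a rotation vector about the world's x, y, z normalised to -1 to 1, where 1 is 0.5 rad, a list of three. A call has exactly 10 rows; each row is the pose to reach, as a shift and turn from the pose commanded when the call began; what a row does not reach only later rows make up. A row lasts 1/10 s, in which the tool goes at most 50 mm and 8.59 degrees, less where a joint would pass 70% of its speed; a pose out of reach is approached as far as the arm can. A call with a number of a shift or a turn outside -1 to 1 is refused whole. A call with a gripper value outside its range is refused whole. "grip" is the closure, from -1 (fully open) to 1 (shut), set as the call begins (left out, the last holds). The fingers move at their own pace and stop on an object; the grip force is fixed at half the most. Time passes only in rows, so rows that repeat a pose let the fingers close, or fill a call up. It gives the time, the measured TCP pose, the force and the opening at its end, in the units of the state.
- ctrl.get_obs(): the state, without advancing time (a new reading comes with each control period).
- ctrl.get_image(name): name is "scene" or "top" or "wrist"; returns a dict with "img" (420x560x3 uint8, red, green, blue), "intrinsics" (3x3 intrinsics, pixels), "dist" ([k1, k2, p1, p2, k3] as OpenCV has them; the pictures are not rectified), "cam_to_world" (4x4, takes a point from camera to world coordinates). Camera axes: x right, y down, z forward; pixel columns grow to the right and rows downward; lengths in mm; the calibration is good to about 2 mm. A picture is of the moment at which its call begins. There is no depth.
- ctrl.close_job(): hands the job in, once; it reports no verdict.
The state is a dict: "t": time; "qpos": joint angles; "qvel": joint speeds; "joint_torque": joint torques, N m; "ee_pos": TCP position; "orientation": TCP orientation; "ft_force": force on the tool from outside, world axes, zero at the start; "moment": the same for the moment, N m; "width": finger opening in mm.
Only numpy, scipy, OpenCV 4.12 (cv2) and the standard library are available. Lean on these libraries where they do the work, as an engineer would, in place of code of your own. Each camera call takes 0.05 s, during which the arm holds its last target. There are 200 camera calls.

## Working session

There is one attempt and no reset: what is moved stays moved. The work goes in short steps, Python scripts to look and compute and a tool call to move; the robot and the scene stay as the last step left them, time stands still between calls to the robot, and variables do not carry over. Pictures are saved under pics/ and viewed, about 8 in all and at most 12, crops included, and the job is handed in when it is done.

Besides the shell and the picture viewer there is one more tool, called as name(argument=value, ...), one argument or row to a line, values as JSON. send_rows: Moves the arm, as the interface text tells. Its arguments: {"type":"object","properties":{"commands":{"type":"array","items":{"type":"object","properties":{"translation":{"type":"array","items":{"type":"number"}},"twist":{"type":"array","items":{"type":"number"}}}}},"grip":{"type":"number"}},"required":["commands"]}

```bash
mkdir -p pics
cat > h.py <<'E'
import numpy as np, cv2
from workcell import ctrl
def grab(n,tag):
    d=ctrl.get_image(n); np.savez(f'pics/{tag}.npz',**{k:np.array(v) for k,v in d.items()})
    cv2.imwrite(f'pics/{tag}.png',d['img'][:,:,::-1]); return d
def load(tag): return dict(np.load(f'pics/{tag}.npz'))
def ray(d,uv):
    p=cv2.undistortPoints(np.array(uv,float).reshape(-1,1,2),d['intrinsics'],d['dist'])[:,0]
    v=np.c_[p,np.ones(len(p))]@d['cam_to_world'][:3,:3].T
    return d['cam_to_world'][:3,3],v/np.linalg.norm(v,axis=1)[:,None]
def onz(d,uv,z):
    c,v=ray(d,uv); return c+v*((z-c[2])/v[:,2])[:,None]
def tri(ds,uvs):
    A=np.zeros((3,3));b=np.zeros(3);L=[]
    for d,uv in zip(ds,uvs):
        c,v=ray(d,[uv]);v=v[0];P=np.eye(3)-np.outer(v,v);A+=P;b+=P@c;L.append((c,P))
    x=np.linalg.solve(A,b); return x,[np.linalg.norm(P@(x-c)) for c,P in L]
def proj(d,X):
    T=np.linalg.inv(d['cam_to_world']); r,_=cv2.Rodrigues(T[:3,:3])
    return cv2.projectPoints(np.array(X,float).reshape(-1,1,3),r,T[:3,3],d['intrinsics'],d['dist'])[0][:,0]
E
python3 - <<'E'
from h import *
ims=[grab(n,n+'0') for n in('scene','top','wrist')]
for d in ims: print(d['cam_to_world'].round(2).tolist(), d['intrinsics'][0,0])
o=ctrl.get_obs(); print(o)
cv2.imwrite('pics/st.png',np.hstack([cv2.resize(d['img'][:,:,::-1],(400,300)) for d in ims[:1]]+[cv2.resize(ims[2]['img'][:,:,::-1],(400,300))]))
E
```

```text
[[-0.83, 0.35, -0.44, 1154.38], [0.56, 0.52, -0.64, 949.29], [0.01, -0.78, -0.62, 866.92], [0.0, 0.0, 0.0, 1.0]] 533.8732250750867
[[0.07, -0.98, 0.21, 418.75], [-1.0, -0.06, 0.02, 100.02], [-0.0, -0.21, -0.98, 846.56], [0.0, 0.0, 0.0, 1.0]] 431.4216517531498
[[0.32, 0.91, 0.26, 127.1], [0.95, -0.31, -0.09, 615.55], [-0.0, 0.27, -0.96, 384.13], [0.0, 0.0, 0.0, 1.0]] 311.3361232507104
{'t': 0.15, 'qpos': array([ 1.22899573e+00,  4.23692833e-01,  1.63048361e+00,  4.72811858e-05,
        1.08857396e+00, -1.90144950e-02]), 'qvel': array([ 0.00075439, -0.00105193, -0.0031364 , -0.00162495,  0.00071237,
       -0.00052762]), 'joint_torque': array([ 4.02229798e-04, -5.44984281e+01, -2.73920953e+01,  6.44183625e-02,
        2.04632152e-02, -5.13796272e-05]), 'ee_pos': array([198.16738764, 592.53793889, 404.07506339]), 'orientation': array([-5.04826866e-01, -3.10051400e+00,  1.77714019e-03]), 'ft_force': array([ 0.70730595, -0.61328761, -0.42872828]), 'moment': array([-0.00154569,  0.04526384,  0.01779066]), 'width': 87.98198357564567}
```

View pics/top0.png

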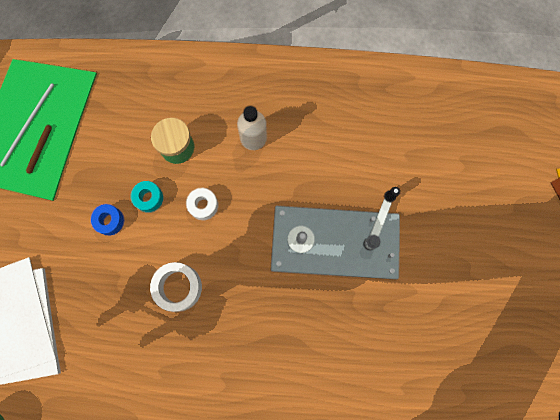

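View pics/scene0.png

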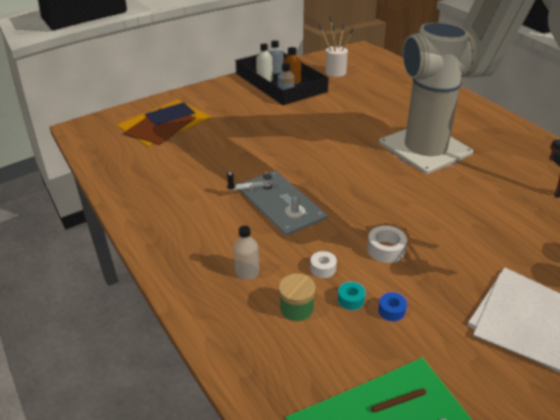

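The top view shows the small cream roll at (202,203), hub spindle (302,238), pivot (373,242), post (394,192), and plate corners (276,207), (399,213), (398,278), (272,271). In the scene view the roll is at (323,264), the hub at (294,205) and the post at (231,180).

Run:
```python
from h import *
t=load('top0');s=load('scene0')
def blob(d,c,r,f):
    im=d['img'];hsv=cv2.cvtColor(im,cv2.COLOR_RGB2HSV).astype(int)
    m=f(hsv).astype(np.uint8);w=np.zeros_like(m);cv2.circle(w,c,r,1,-1);m&=w
    cs,_=cv2.findContours(m,cv2.RETR_EXTERNAL,cv2.CHAIN_APPROX_NONE)
    return max(cs,key=cv2.contourArea)[:,0]
white=lambda h:(h[...,1]<70)&(h[...,2]>150)
def fitc(P): 
    A=np.c_[2*P[:,:2],np.ones(len(P))];x=np.linalg.lstsq(A,(P[:,:2]**2).sum(1),rcond=None)[0]
    return x[:2],np.sqrt(x[2]+x[0]**2+x[1]**2)
for d,c in((t,(202,203)),(s,(323,264))):
    k=blob(d,c,26,white);print('ell',cv2.fitEllipse(k),cv2.boundingRect(k))
    print([ (z,fitc(onz(d,k,z))) for z in(15,30)])
    # bore: dark hole
for d,uvs in((t,[(202,203),(302,238),(373,242),(394,192)]),(s,[(323,262),(294,200),(267,181),(231,178)])):
    for uv,z in zip(uvs,(30,60,52,75)): print(uv,onz(d,[uv],z).round(1))
# plate
g=lambda h:(h[...,1]<75)&(h[...,2]<160)&(h[...,2]>50)
k=blob(t,(336,242),90,g);print('plate',cv2.minAreaRect(k)); b=cv2.boxPoints(cv2.minAreaRect(k));print(onz(t,b,12).round(1))
k2=blob(s,(283,202),60,g);print('plate s',cv2.minAreaRect(k2))
a=cv2.resize(t['img'][180:290,180:420,::-1],None,fx=3.3,fy=3.3,interpolation=2)[:, :800]
b=cv2.resize(s['img'][160:290,200:350,::-1],None,fx=1.7,fy=1.7,interpolation=2)
b=cv2.copyMakeBorder(b,0,0,0,800-b.shape[1],0)[:235]
w=cv2.resize(load('wrist0')['img'][:,:,::-1],(313,235));b[:,300:613]=w
a=a[:,:792];a=cv2.copyMakeBorder(a,0,0,0,800-a.shape[1],0)
cv2.imwrite('pics/c1.png',np.vstack([a,b])[:600])
```

```text
ell ((200.91079711914062, 203.008056640625), (29.28394317626953, 31.228160858154297), 21.542240142822266) (186, 188, 31, 32)
[(15, (array([597.22767441, 256.27396595]), np.float64(30.46873765982342))), (30, (array([594.00831887, 253.45548786]), np.float64(29.919132995746896)))]
ell ((324.4371643066406, 262.1480407714844), (21.127729415893555, 28.17261505126953), 130.7263946533203) (311, 251, 26, 26)
[(15, (array([591.16536527, 252.37337431]), np.float64(34.26228468751205))), (30, (array([601.08203424, 264.64413745]), np.float64(33.65901759315543)))]
(202, 203) [[594.  251.3  30. ]]
(302, 238) [[533.8  55.3  60. ]]
(373, 242) [[535.7 -78.1  52. ]]
(394, 192) [[ 628.4 -110.9   75. ]]
(323, 262) [[603.3 262.   30. ]]
(294, 200) [[549.3  64.9  60. ]]
(267, 181) [[555.9 -53.4  52. ]]
(231, 178) [[643.7 -89.3  75. ]]
plate ((336.1488037109375, 242.16908264160156), (127.88867950439453, 65.97212982177734), 3.6522226333618164)
[[ 472.9  110.1   12. ]
 [ 602.8  110.4   12. ]
 [ 602.7 -144.8   12. ]
 [ 471.9 -137.6   12. ]]
plate s ((279.4262390136719, 201.68850708007812), (91.16226196289062, 42.508243560791016), 39.80556869506836)Traceback (most recent call last):
  File "<stdin>", line 25, in <module>
ValueError: could not broadcast input array from shape (235,313,3) into shape (221,313,3)
```

Run:
```python
from h import *
t=load('top0');s=load('scene0')
a=cv2.resize(t['img'][180:290,260:420,::-1],None,fx=5,fy=5,interpolation=2)[:330]
b=cv2.resize(s['img'][165:285,215:345,::-1],None,fx=2.2,fy=2.2,interpolation=2)
w=cv2.resize(load('wrist0')['img'][:,:,::-1],(352,264))
r=np.hstack([b,w]);r=cv2.copyMakeBorder(r,0,0,0,800-r.shape[1],0)
a=cv2.resize(t['img'][180:290,260:420,::-1],(480,330),interpolation=2);a=cv2.copyMakeBorder(a,0,0,0,320,0)
cv2.imwrite('pics/c1.png',np.vstack([a,r]))
```

```text
(no output)
```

View pics/c1.png

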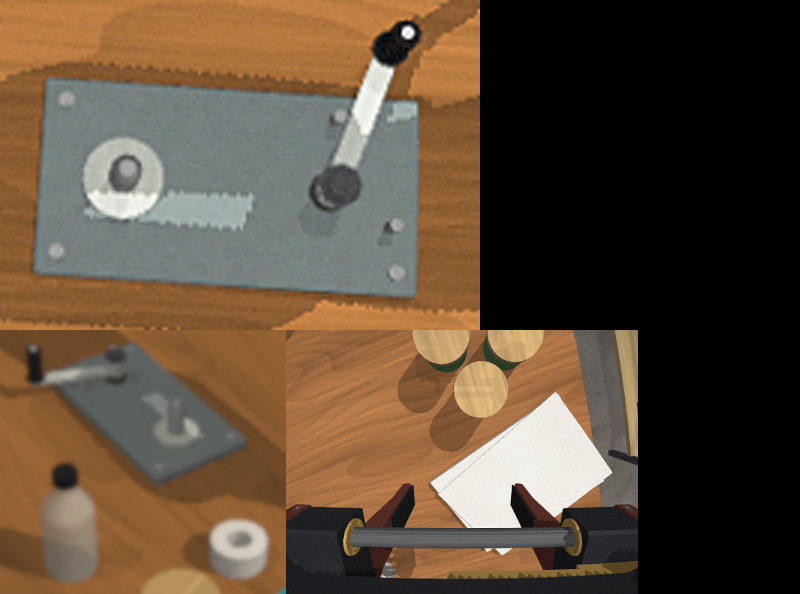

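The crop shows the arm at rest against its pin. Spindle top is at top-view (302.7,236.3) and scene (295.5,198), post pin head at top (396,191) and scene (231,172.5), and boss top at top (373.7,242) and scene (267.7,173.6).

Run:
```python
from h import *
t=load('top0');s=load('scene0')
for n,a,b in(('spin',(302.7,236.3),(295.5,198)),('pin',(396,191),(231,172.5)),('boss',(373.7,242),(267.7,173.6)),('roll',(201.5,203),(323.6,260.5))):
    x,e=tri([t,s],[a,b]);print(n,x.round(1),np.round(e,1))
print('disc',onz(t,[(301,239.3)],18).round(1))
for n,uv,z in(('spin',(302.7,236.3),60),('pin',(396,191),75),('boss',(373.7,242),52)): print(n,onz(t,[uv],z).round(1))
w=load('wrist0');o=ctrl.get_obs();from scipy.spatial.transform import Rotation as R
Rt=R.from_rotvec(o['orientation']).as_matrix();print('cam in tool',Rt.T@(w['cam_to_world'][:3,3]-o['ee_pos']),Rt.T@w['cam_to_world'][:3,2], 'tool',Rt.round(3))
```

```text
spin [537.6  54.   54.7] [0.3 0.3]
pin [ 630.5 -114.7   73.4] [0.6 0.6]
boss [536.3 -79.7  53.2] [0.9 0.9]
roll [595.2 253.5  23.8] [0.1 0.1]
disc [[537.3  54.7  18. ]]
spin [[537.   54.2  60. ]]
pin [[ 630.6 -114.7   75. ]]
boss [[535.8 -79.4  52. ]]
cam in tool [74.69271677 -0.69386658 19.9547428 ] [-2.74612535e-01 -1.19701690e-04  9.61554960e-01] tool [[-0.948  0.317 -0.   ]
 [ 0.317  0.948 -0.001]
 [ 0.    -0.001 -1.   ]]
```

send_rows(
  commands=[
    {"translation":[0.1,-0.08,0],"twist":[0,0,-0.03]},
    {"translation":[0.2,-0.17,0],"twist":[0,0,-0.06]},
    {"translation":[0.3,-0.25,0],"twist":[0,0,-0.09]},
    {"translation":[0.4,-0.34,0],"twist":[0,0,-0.12]},
    {"translation":[0.5,-0.42,0],"twist":[0,0,-0.15]},
    {"translation":[0.6,-0.51,0],"twist":[0,0,-0.18]},
    {"translation":[0.7,-0.6,0],"twist":[0,0,-0.2]},
    {"translation":[0.8,-0.68,0],"twist":[0,0,-0.22]},
    {"translation":[0.9,-0.76,0],"twist":[0,0,-0.24]},
    {"translation":[1,-0.85,0],"twist":[0,0,-0.25]},
  ],
  grip=-1,
)

```text
t: 1.15
ee_pos: [299.1, 507.1, 404.7]
orientation: [0.698, 3.063, 0.0]
ft_force: [-0.4, 0.2, 0.7]
width: 87.8
```

send_rows(
  commands=[
    {"translation":[0.1,-0.08,0],"twist":[0,0,-0.03]},
    {"translation":[0.2,-0.17,0],"twist":[0,0,-0.06]},
    {"translation":[0.3,-0.25,0],"twist":[0,0,-0.09]},
    {"translation":[0.4,-0.34,0],"twist":[0,0,-0.12]},
    {"translation":[0.5,-0.42,0],"twist":[0,0,-0.15]},
    {"translation":[0.6,-0.51,0],"twist":[0,0,-0.18]},
    {"translation":[0.7,-0.6,0],"twist":[0,0,-0.2]},
    {"translation":[0.8,-0.68,0],"twist":[0,0,-0.22]},
    {"translation":[0.9,-0.76,0],"twist":[0,0,-0.24]},
    {"translation":[1,-0.85,0],"twist":[0,0,-0.25]},
  ],
)

```text
t: 2.15
ee_pos: [399.1, 422.1, 404.7]
orientation: [0.888, 3.013, 0.0]
ft_force: [-0.9, -0.2, 0.3]
width: 87.7
```

send_rows(
  commands=[
    {"translation":[0.1,-0.08,0],"twist":[0,0,-0.03]},
    {"translation":[0.2,-0.17,0],"twist":[0,0,-0.06]},
    {"translation":[0.3,-0.25,0],"twist":[0,0,-0.09]},
    {"translation":[0.4,-0.34,0],"twist":[0,0,-0.12]},
    {"translation":[0.5,-0.42,0],"twist":[0,0,-0.15]},
    {"translation":[0.6,-0.51,0],"twist":[0,0,-0.18]},
    {"translation":[0.7,-0.6,0],"twist":[0,0,-0.2]},
    {"translation":[0.8,-0.68,0],"twist":[0,0,-0.22]},
    {"translation":[0.9,-0.76,0],"twist":[0,0,-0.24]},
    {"translation":[1,-0.85,0],"twist":[0,0,-0.25]},
  ],
)

```text
t: 3.15
ee_pos: [499.1, 337.1, 404.7]
orientation: [1.075, 2.952, 0.0]
ft_force: [-0.2, 0.8, -0.8]
width: 87.5
```

send_rows(
  commands=[
    {"translation":[0.12,-0.1,-0.1],"twist":[0,0,-0.03]},
    {"translation":[0.24,-0.2,-0.2],"twist":[0,0,-0.06]},
    {"translation":[0.36,-0.3,-0.3],"twist":[0,0,-0.09]},
    {"translation":[0.48,-0.42,-0.4],"twist":[0,0,-0.12]},
    {"translation":[0.6,-0.52,-0.5],"twist":[0,0,-0.15]},
    {"translation":[0.72,-0.62,-0.5],"twist":[0,0,-0.18]},
    {"translation":[0.84,-0.72,-0.5],"twist":[0,0,-0.21]},
    {"translation":[0.97,-0.84,-0.5],"twist":[0,0,-0.25]},
    {"translation":[0.97,-0.84,-0.5],"twist":[0,0,-0.25]},
    {"translation":[0.97,-0.84,-0.5],"twist":[0,0,-0.25]},
  ],
)

```text
t: 4.15
ee_pos: [595.5, 253.4, 355.0]
orientation: [1.257, 2.879, 0.001]
ft_force: [-0.7, 0.0, -0.4]
width: 88.1
```

Run:
```python
from h import *
o=ctrl.get_obs();print(o['t'],o['ee_pos'],o['orientation'],o['qpos'].round(3))
w=grab('wrist','wrist1')
t=load('top0')
print('roll proj',proj(w,[594.5,253,30]),'hub',proj(w,[537,54.4,60]))
```

```text
4.15 [595.5265753  253.39198183 355.01032427] [1.25745298e+00 2.87877852e+00 7.65864990e-04] [ 0.384  0.511  1.614  0.     1.017 -0.363]
roll proj [[279.79468393 200.81281392]] hub [[109.11578796 308.0718554 ]]
```

View pics/wrist1.png

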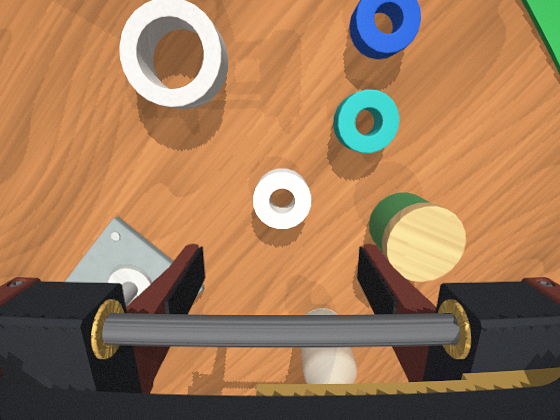

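The wrist view is centred on the small roll at (282,198). The jar is at (425,243), the teal roll at (367,121), and the bottle is partly hidden at (328,360). Now the precise roll measurement, with height taken across views.

Run:
```python
from h import *
from scipy.spatial.transform import Rotation as R
w=load('wrist1');t=load('top0');s=load('scene0')
hsv=cv2.cvtColor(w['img'],cv2.COLOR_RGB2HSV).astype(int)
m=((hsv[...,1]<60)&(hsv[...,2]>150)).astype(np.uint8)
z=np.zeros_like(m);cv2.circle(z,(282,198),45,1,-1);m&=z
cs,h=cv2.findContours(m,cv2.RETR_CCOMP,cv2.CHAIN_APPROX_NONE)
cs=sorted(cs,key=cv2.contourArea)[::-1][:2]
def fitc(P):
    A=np.c_[2*P[:,:2],np.ones(len(P))];x=np.linalg.lstsq(A,(P[:,:2]**2).sum(1),rcond=None)[0]
    return x[:2].round(1),np.sqrt(x[2]+x[0]**2+x[1]**2).round(1)
for c in cs:
    print(cv2.fitEllipse(c)); 
    for zz in(0,15,30): print(zz,fitc(onz(w,c[:,0],zz)))
c=cv2.fitEllipse(cs[0])[0]
print(tri([w,t],[c,(201.5,203)]),tri([w,s],[c,(323.8,260.5)]),tri([w,t,s],[c,(201.5,203),(323.8,260.5)]))
for n,uv,zz in(('jar',(425,243),71),('teal',(367,121),30),('big',(171,52),40),('disc',(128,290),18)): print(n,onz(w,[uv],zz).round(0))
print(onz(t,[(171,138)],71),onz(t,[(250,114)],130))
print(R.from_rotvec(ctrl.get_obs()['orientation']).as_matrix().round(3))
```

```text
((281.5853271484375, 198.61898803710938), (57.3333740234375, 59.65426254272461), 2.200416326522827)
0 (array([599.7, 250.2]), np.float64(32.8))
15 (array([597.3, 252.7]), np.float64(31.3))
30 (array([594.8, 255.3]), np.float64(29.8))
((281.869140625, 197.77159118652344), (19.273555755615234, 26.291479110717773), 91.74591064453125)
0 (array([599. , 251.5]), np.float64(12.7))
15 (array([596.6, 254.1]), np.float64(12.1))
30 (array([594.2, 256.6]), np.float64(11.5))
(array([596.0217844 , 254.15173016,  19.89886863]), [np.float64(0.10038936625874964), np.float64(0.10038936625877895)]) (array([595.25267552, 254.84815856,  24.73037491]), [np.float64(0.17983619289785505), np.float64(0.17983619289797656)]) (array([595.15697694, 254.11846639,  23.84234751]), [np.float64(0.7263685140143014), np.float64(0.7155382022158286), np.float64(0.34378160899946864)])
jar [[713. 322.  71.]]
teal [[602. 367.  30.]]
big [[431. 289.  40.]]
disc [[539.  53.  18.]]
[[709.20886617 317.1277234   71.        ]] [[741.15909037 163.49592652 130.        ]]
[[-0.68   0.733  0.   ]
 [ 0.733  0.68   0.   ]
 [ 0.     0.    -1.   ]]
```

send_rows(
  commands=[
    {"translation":[0,0.01,-0.15]},
    {"translation":[-0.01,0.01,-0.3]},
    {"translation":[-0.01,0.01,-0.5]},
    {"translation":[-0.01,0.01,-0.7]},
    {"translation":[-0.01,0.01,-0.85]},
    {"translation":[-0.01,0.01,-1]},
    {"translation":[-0.01,0.01,-1]},
    {"translation":[-0.01,0.01,-1]},
    {"translation":[-0.01,0.01,-1]},
    {"translation":[-0.01,0.01,-1]},
  ],
)

```text
validation failed for argument at $.co...
```

send_rows(
  commands=[
    {"translation":[0,0,-0.1]},
    {"translation":[0,0,-0.2]},
    {"translation":[0,0,-0.35]},
    {"translation":[0,0,-0.5]},
    {"translation":[0,0,-0.6]},
    {"translation":[0,0,-0.68]},
    {"translation":[0,0,-0.68]},
    {"translation":[0,0,-0.68]},
    {"translation":[0,0,-0.68]},
    {"translation":[0,0,-0.68]},
  ],
)

```text
validation failed for argument at $.co...
```

send_rows(
  commands=[
    {"translation":[0,0,0]},
    {"translation":[0,0,0]},
    {"translation":[0,0,0]},
    {"translation":[0,0,0]},
    {"translation":[0,0,0]},
    {"translation":[0,0,0]},
    {"translation":[0,0,0]},
    {"translation":[0,0,0]},
    {"translation":[0,0,0]},
    {"translation":[0,0,0]},
  ],
  grip=1,
)

```text
validation failed for argument at $.co...
```

send_rows(
  commands=[
    {"translation":[0,0.01,-0.15],"twist":[0,0,0]},
    {"translation":[-0.01,0.01,-0.3],"twist":[0,0,0]},
    {"translation":[-0.01,0.01,-0.5],"twist":[0,0,0]},
    {"translation":[-0.01,0.01,-0.7],"twist":[0,0,0]},
    {"translation":[-0.01,0.01,-0.85],"twist":[0,0,0]},
    {"translation":[-0.01,0.01,-1],"twist":[0,0,0]},
    {"translation":[-0.01,0.01,-1],"twist":[0,0,0]},
    {"translation":[-0.01,0.01,-1],"twist":[0,0,0]},
    {"translation":[-0.01,0.01,-1],"twist":[0,0,0]},
    {"translation":[-0.01,0.01,-1],"twist":[0,0,0]},
  ],
)

```text
t: 5.2
ee_pos: [594.6, 254.8, 255.7]
orientation: [1.256, 2.878, 0.002]
ft_force: [0.7, 0.7, 0.9]
width: 88.2
```

Run:
```python
from h import *
w=grab('wrist','wrist2');w1=load('wrist1');o=ctrl.get_obs();print(o['ee_pos'],o['ft_force'])
hsv=cv2.cvtColor(w['img'],cv2.COLOR_RGB2HSV).astype(int)
p=proj(w,[594.7,254.5,30])[0];print(p)
m=((hsv[...,1]<60)&(hsv[...,2]>150)).astype(np.uint8)
z=np.zeros_like(m);cv2.circle(z,tuple(int(v) for v in p),65,1,-1);m&=z
cs,h=cv2.findContours(m,cv2.RETR_EXTERNAL,cv2.CHAIN_APPROX_NONE)
c=max(cs,key=cv2.contourArea);e=cv2.fitEllipse(c);print(e)
P=onz(w,c[:,0],30);A=np.c_[2*P[:,:2],np.ones(len(P))];x=np.linalg.lstsq(A,(P[:,:2]**2).sum(1),rcond=None)[0];print(x[:2],np.sqrt(x[2]+x[0]**2+x[1]**2))
print(tri([w,w1],[e[0],(281.6,198.2)]))
```

```text
[594.53730657 254.81856267 255.63121653] [-0.6607412   1.28663788  0.27825676]
[280.30823532 235.04648329]
((281.2715759277344, 231.78407287597656), (82.29330444335938, 85.8629379272461), 1.4189027547836304)
[594.40988843 255.81185279] 30.37036417695157
(array([594.94860682, 255.23776087,  24.16706948]), [np.float64(0.011520844591390935), np.float64(0.011520844591406855)])
```

send_rows(
  commands=[
    {"translation":[0,0,-0.1],"twist":[0,0,0]},
    {"translation":[0,0,-0.2],"twist":[0,0,0]},
    {"translation":[0,0,-0.35],"twist":[0,0,0]},
    {"translation":[0,0,-0.5],"twist":[0,0,0]},
    {"translation":[0,0,-0.6],"twist":[0,0,0]},
    {"translation":[0,0,-0.68],"twist":[0,0,0]},
    {"translation":[0,0,-0.68],"twist":[0,0,0]},
    {"translation":[0,0,-0.68],"twist":[0,0,0]},
    {"translation":[0,0,-0.68],"twist":[0,0,0]},
    {"translation":[0,0,-0.68],"twist":[0,0,0]},
  ],
)

```text
t: 6.25
ee_pos: [594.5, 254.8, 187.4]
orientation: [1.256, 2.879, 0.001]
ft_force: [-0.6, 0.8, -0.5]
width: 87.9
```

send_rows(
  commands=[
    {"translation":[0,0,0],"twist":[0,0,0]},
    {"translation":[0,0,0],"twist":[0,0,0]},
    {"translation":[0,0,0],"twist":[0,0,0]},
    {"translation":[0,0,0],"twist":[0,0,0]},
    {"translation":[0,0,0],"twist":[0,0,0]},
    {"translation":[0,0,0],"twist":[0,0,0]},
    {"translation":[0,0,0],"twist":[0,0,0]},
    {"translation":[0,0,0],"twist":[0,0,0]},
    {"translation":[0,0,0],"twist":[0,0,0]},
    {"translation":[0,0,0],"twist":[0,0,0]},
  ],
  grip=1,
)

```text
t: 7.25
ee_pos: [594.3, 254.8, 186.8]
orientation: [1.256, 2.879, 0.0]
ft_force: [-0.6, 0.3, 2.5]
width: 59.9
```

send_rows(
  commands=[
    {"translation":[0,0,0.1],"twist":[0,0,0]},
    {"translation":[0,0,0.2],"twist":[0,0,0]},
    {"translation":[0,0,0.35],"twist":[0,0,0]},
    {"translation":[0,0,0.5],"twist":[0,0,0]},
    {"translation":[0,0,0.65],"twist":[0,0,0]},
    {"translation":[0,0,0.8],"twist":[0,0,0]},
    {"translation":[0,0,0.9],"twist":[0,0,0]},
    {"translation":[0,0,1],"twist":[0,0,0]},
    {"translation":[0,0,1],"twist":[0,0,0]},
    {"translation":[0,0,1],"twist":[0,0,0]},
  ],
)

```text
t: 8.25
ee_pos: [594.1, 254.7, 286.6]
orientation: [-1.256, -2.879, 0.0]
ft_force: [0.5, -0.7, -0.1]
width: 59.8
```

send_rows(
  commands=[
    {"translation":[0,-0.1,0],"twist":[0,0,0]},
    {"translation":[0,-0.2,0],"twist":[0,0,0]},
    {"translation":[0,-0.3,0],"twist":[0,0,0]},
    {"translation":[0,-0.4,0],"twist":[0,0,0]},
    {"translation":[0,-0.5,0],"twist":[0,0,0]},
    {"translation":[0,-0.6,0],"twist":[0,0,0]},
    {"translation":[0,-0.7,0],"twist":[0,0,0]},
    {"translation":[0,-0.8,0],"twist":[0,0,0]},
    {"translation":[0,-0.9,0],"twist":[0,0,0]},
    {"translation":[0,-1,0],"twist":[0,0,0]},
  ],
)

```text
t: 9.25
ee_pos: [594.2, 153.9, 286.7]
orientation: [1.256, 2.879, 0.0]
ft_force: [-0.9, 0.1, 0.2]
width: 60.0
```

send_rows(
  commands=[
    {"translation":[0.02,-0.12,0],"twist":[0,0,0]},
    {"translation":[0.05,-0.24,0],"twist":[0,0,0]},
    {"translation":[0.08,-0.36,0],"twist":[0,0,0]},
    {"translation":[0.1,-0.5,0],"twist":[0,0,0]},
    {"translation":[0.12,-0.62,0],"twist":[0,0,0]},
    {"translation":[0.14,-0.74,0],"twist":[0,0,0]},
    {"translation":[0.16,-0.86,0],"twist":[0,0,0]},
    {"translation":[0.16,-1,0],"twist":[0,0,0]},
    {"translation":[0.16,-1,0],"twist":[0,0,0]},
    {"translation":[0.16,-1,0],"twist":[0,0,0]},
  ],
)

```text
t: 10.25
ee_pos: [610.2, 54.3, 286.7]
orientation: [-1.258, -2.879, -0.0]
ft_force: [-0.2, 0.1, -0.7]
width: 59.4
```

Run:
```python
from h import *
o=ctrl.get_obs();print(o['t'],o['ee_pos'])
w=grab('wrist','wrist3')
print(proj(w,[[537.3,54.5,60],[537.3,54.5,18],[536,-79.5,52],[630.5,-114.7,75],list(o['ee_pos']-[0,0,163+9-15])]))
```

```text
10.25 [610.18332424  54.33869986 286.66187484]
[[200.77411216 163.88576326]
 [213.83664075 157.45248509]
 [ 97.80886904 287.29125123]
 [157.55986013 400.65243785]
 [281.23051384 282.53042692]]
```

View pics/wrist3.png

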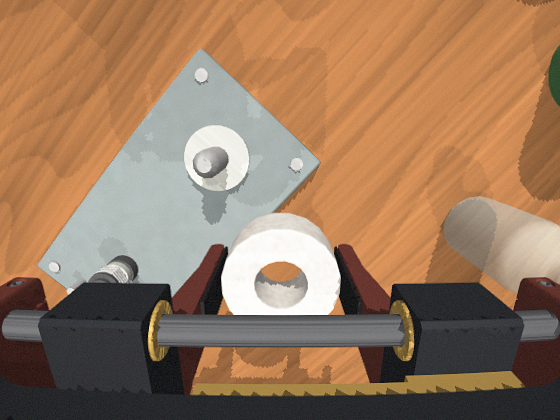

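The view shows the hub disc centred near (217,158), the spindle top near (207,162), and the held roll level with its bore centre at (281,284).

Run:
```python
from h import *
w=load('wrist3');t=load('top0');s=load('scene0')
def fitc(P):
    A=np.c_[2*P[:,:2],np.ones(len(P))];x=np.linalg.lstsq(A,(P[:,:2]**2).sum(1),rcond=None)[0]
    return x[:2].round(1),np.sqrt(x[2]+x[0]**2+x[1]**2).round(1)
hsv=cv2.cvtColor(w['img'],cv2.COLOR_RGB2HSV).astype(int)
def seg(c,r,f):
    m=f.astype(np.uint8);z=np.zeros_like(m);cv2.circle(z,c,r,1,-1);m&=z
    cs,_=cv2.findContours(m,cv2.RETR_EXTERNAL,cv2.CHAIN_APPROX_NONE);return cv2.convexHull(max(cs,key=cv2.contourArea))
c=seg((217,158),42,(hsv[...,1]<45)&(hsv[...,2]>195));print('disc',cv2.fitEllipse(c),fitc(onz(w,c[:,0],18)))
# held roll bore upper rim and outer
f=((hsv[...,1]<60)&(hsv[...,2]>225))
c=seg((281,270),62,f);print('outer',cv2.boundingRect(c),cv2.fitEllipse(c),fitc(onz(w,c[:,0],129.7)))
a=cv2.resize(w['img'][120:200,175:265,::-1],None,fx=4.4,fy=4.4,interpolation=2)
b=cv2.resize(w['img'][200:330,215:347,::-1],None,fx=2.7,fy=2.7,interpolation=2)
b=b[:a.shape[0]];a=a[:b.shape[0]]
cv2.imwrite('pics/c3.png',np.hstack([a,b]));print(a.shape,b.shape)
```

```text
disc ((216.0753936767578, 157.3934326171875), (63.86195373535156, 67.17650604248047), 143.17367553710938) (array([539. ,  55.2]), np.float64(26.0))
outer (222, 221, 118, 94) ((280.7383728027344, 279.1557312011719), (110.26371002197266, 115.70170593261719), 82.14981842041016) (array([609.5,  54.8]), np.float64(28.8))
(351, 396, 3) (351, 356, 3)
```

View pics/c3.png

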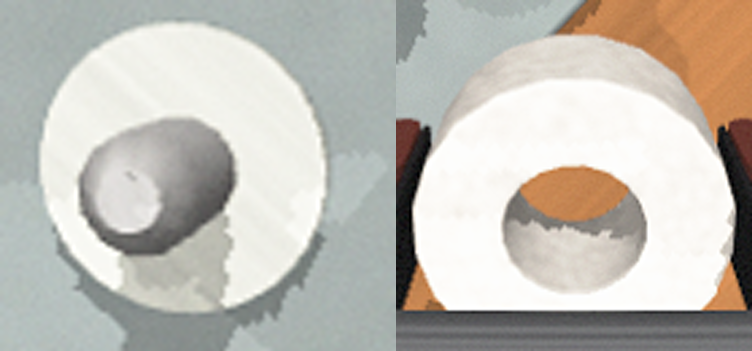

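Run:
```python
from h import *
w=load('wrist3');t=load('top0');s=load('scene0')
print('spin wrist',onz(w,[(204.3,165.2)],60),'bore',onz(w,[(281.3,285.2)],129.7), 'shouldbe 610.2,54.3')
print(tri([w,t],[(204.3,165.2),(302.7,236.3)]),tri([w,t,s],[(204.3,165.2),(302.7,236.3),(295.5,198)]))
```

```text
spin wrist [[539.59480088  55.4175779   60.        ]] bore [[611.19234334  53.29938844 129.7       ]] shouldbe 610.2,54.3
(array([538.55802334,  53.39417055,  51.18755298]), [np.float64(0.3144205847115471), np.float64(0.31442058471170475)]) (array([538.15710932,  54.09717582,  54.73646099]), [np.float64(0.9308924157658451), np.float64(0.4180794725594174), np.float64(0.6812793168752889)])
```

send_rows(
  commands=[
    {"translation":[-0.08,0,0],"twist":[0,0,0]},
    {"translation":[-0.18,0,0],"twist":[0,0,0]},
    {"translation":[-0.3,0,0],"twist":[0,0,0]},
    {"translation":[-0.42,0,-0.1],"twist":[0,0,0]},
    {"translation":[-0.54,0,-0.15],"twist":[0,0,0]},
    {"translation":[-0.64,0.005,-0.2],"twist":[0,0,0]},
    {"translation":[-0.72,0.005,-0.25],"twist":[0,0,0]},
    {"translation":[-0.72,0.005,-0.32],"twist":[0,0,0]},
    {"translation":[-0.72,0.005,-0.32],"twist":[0,0,0]},
    {"translation":[-0.72,0.005,-0.32],"twist":[0,0,0]},
  ],
)

```text
t: 11.3
ee_pos: [538.7, 55.2, 254.6]
orientation: [1.256, 2.879, 0.0]
ft_force: [0.7, -0.7, -0.5]
width: 59.7
```

Run:
```python
from h import *
o=ctrl.get_obs();print(o['t'],o['ee_pos'],o['ft_force'])
w=grab('wrist','wrist4');t=grab('top','top4');s=grab('scene','scene4')
a=cv2.resize(w['img'][200:350,190:370,::-1],(480,400),interpolation=2)
b=cv2.resize(s['img'][140:240,240:340,::-1],(400,400),interpolation=2)[:,:320]
cv2.imwrite('pics/c4.png',np.hstack([a,b]))
print(proj(w,[[537.2,54.5,60],[538.3,54.9,60],[539.3,55.3,60]]))
```

```text
11.3 [538.74325606  55.22237202 254.58566456] [ 0.71404991 -0.74057231 -0.50616164]
[[278.38253181 251.44322734]
 [280.16479903 252.13762909]
 [281.82370799 252.72720472]]
```

View pics/c4.png

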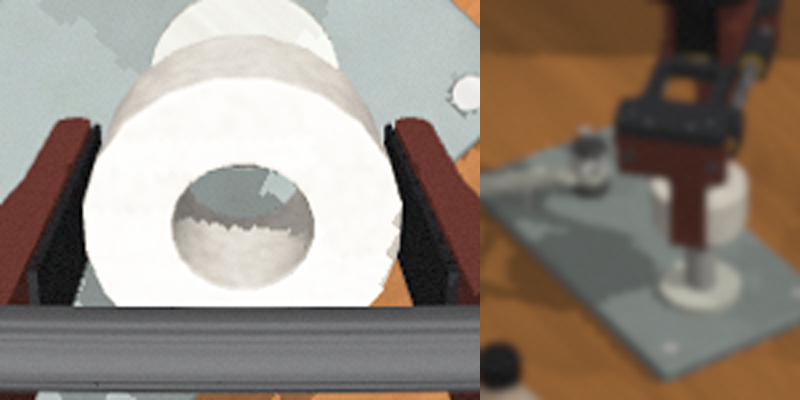

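The roll sits straight over the spindle in the scene crop: both are centred near column 699 and the underside is just above the tip. Lowering it slowly.

send_rows(
  commands=[
    {"translation":[0,0,-0.03],"twist":[0,0,0]},
    {"translation":[0,0,-0.06],"twist":[0,0,0]},
    {"translation":[0,0,-0.08],"twist":[0,0,0]},
    {"translation":[0,0,-0.1],"twist":[0,0,0]},
    {"translation":[0,0,-0.12],"twist":[0,0,0]},
    {"translation":[0,0,-0.14],"twist":[0,0,0]},
    {"translation":[0,0,-0.16],"twist":[0,0,0]},
    {"translation":[0,0,-0.18],"twist":[0,0,0]},
    {"translation":[0,0,-0.2],"twist":[0,0,0]},
    {"translation":[0,0,-0.2],"twist":[0,0,0]},
  ],
)

```text
t: 12.45
ee_pos: [538.1, 55.2, 234.4]
orientation: [-1.256, -2.879, 0.0]
ft_force: [-0.4, -0.4, -0.2]
width: 59.9
```

send_rows(
  commands=[
    {"translation":[0,0,-0.04],"twist":[0,0,0]},
    {"translation":[0,0,-0.08],"twist":[0,0,0]},
    {"translation":[0,0,-0.12],"twist":[0,0,0]},
    {"translation":[0,0,-0.16],"twist":[0,0,0]},
    {"translation":[0,0,-0.2],"twist":[0,0,0]},
    {"translation":[0,0,-0.23],"twist":[0,0,0]},
    {"translation":[0,0,-0.26],"twist":[0,0,0]},
    {"translation":[0,0,-0.28],"twist":[0,0,0]},
    {"translation":[0,0,-0.28],"twist":[0,0,0]},
    {"translation":[0,0,-0.28],"twist":[0,0,0]},
  ],
)

```text
t: 13.45
ee_pos: [538.3, 55.2, 206.7]
orientation: [1.256, 2.879, 0.0]
ft_force: [-0.8, -0.2, -0.8]
width: 59.9
```

send_rows(
  commands=[
    {"translation":[0,0,-0.005],"twist":[0,0,0]},
    {"translation":[0,0,-0.012],"twist":[0,0,0]},
    {"translation":[0,0,-0.012],"twist":[0,0,0]},
    {"translation":[0,0,-0.012],"twist":[0,0,0]},
    {"translation":[0,0,-0.012],"twist":[0,0,0]},
    {"translation":[0,0,-0.012],"twist":[0,0,0]},
    {"translation":[0,0,-0.012],"twist":[0,0,0]},
    {"translation":[0,0,-0.012],"twist":[0,0,0]},
    {"translation":[0,0,-0.012],"twist":[0,0,0]},
    {"translation":[0,0,-0.012],"twist":[0,0,0]},
  ],
)

```text
t: 14.45
ee_pos: [538.2, 55.2, 205.5]
orientation: [-1.256, -2.879, 0.0]
ft_force: [-0.2, 0.3, -1.1]
width: 59.5
```

send_rows(
  commands=[
    {"translation":[0,0,0],"twist":[0,0,0]},
    {"translation":[0,0,0],"twist":[0,0,0]},
    {"translation":[0,0,0],"twist":[0,0,0]},
    {"translation":[0,0,0],"twist":[0,0,0]},
    {"translation":[0,0,0],"twist":[0,0,0]},
    {"translation":[0,0,0],"twist":[0,0,0]},
    {"translation":[0,0,0],"twist":[0,0,0]},
    {"translation":[0,0,0],"twist":[0,0,0]},
    {"translation":[0,0,0],"twist":[0,0,0]},
    {"translation":[0,0,0],"twist":[0,0,0]},
  ],
  grip=-1,
)

```text
t: 15.45
ee_pos: [538.2, 55.2, 205.5]
orientation: [1.256, 2.879, -0.0]
ft_force: [-0.1, 0.2, 0.9]
width: 88.3
```

send_rows(
  commands=[
    {"translation":[0,0,0.1],"twist":[0,0,0]},
    {"translation":[0,0,0.2],"twist":[0,0,0]},
    {"translation":[0,0,0.3],"twist":[0,0,0]},
    {"translation":[0,0,0.4],"twist":[0,0,0]},
    {"translation":[0,0,0.5],"twist":[0,0,0]},
    {"translation":[0,0,0.6],"twist":[0,0,0]},
    {"translation":[0,0,0.7],"twist":[0,0,0]},
    {"translation":[0,0,0.8],"twist":[0,0,0]},
    {"translation":[0,0,0.9],"twist":[0,0,0]},
    {"translation":[0,0,1],"twist":[0,0,0]},
  ],
)

```text
t: 16.45
ee_pos: [538.2, 55.2, 306.3]
orientation: [-1.256, -2.879, 0.0]
ft_force: [-0.3, 0.1, 0.5]
width: 87.9
```

send_rows(
  commands=[
    {"translation":[0.05,-0.08,0],"twist":[0,0,0.05]},
    {"translation":[0.1,-0.17,0],"twist":[0,0,0.1]},
    {"translation":[0.15,-0.26,0],"twist":[0,0,0.15]},
    {"translation":[0.2,-0.35,0],"twist":[0,0,0.2]},
    {"translation":[0.25,-0.44,0],"twist":[0,0,0.25]},
    {"translation":[0.3,-0.53,0],"twist":[0,0,0.3]},
    {"translation":[0.35,-0.62,0],"twist":[0,0,0.35]},
    {"translation":[0.4,-0.7,0],"twist":[0,0,0.4]},
    {"translation":[0.44,-0.78,0],"twist":[0,0,0.44]},
    {"translation":[0.46,-0.85,0],"twist":[0,0,0.47]},
  ],
)

```text
t: 17.45
ee_pos: [584.5, -30.2, 305.8]
orientation: [0.909, 3.007, 0.0]
ft_force: [0.1, 0.3, -1.0]
width: 87.7
```

send_rows(
  commands=[
    {"translation":[0.06,-0.1,0],"twist":[0,0,0.06]},
    {"translation":[0.12,-0.2,0],"twist":[0,0,0.12]},
    {"translation":[0.18,-0.3,0],"twist":[0,0,0.18]},
    {"translation":[0.24,-0.42,0],"twist":[0,0,0.24]},
    {"translation":[0.3,-0.54,0],"twist":[0,0,0.3]},
    {"translation":[0.36,-0.66,0],"twist":[0,0,0.36]},
    {"translation":[0.42,-0.76,0],"twist":[0,0,0.42]},
    {"translation":[0.46,-0.84,0],"twist":[0,0,0.47]},
    {"translation":[0.46,-0.84,0],"twist":[0,0,0.47]},
    {"translation":[0.46,-0.84,0],"twist":[0,0,0.47]},
  ],
)

```text
t: 18.45
ee_pos: [630.0, -113.7, 305.5]
orientation: [-0.553, -3.092, -0.0]
ft_force: [-0.3, 0.2, -0.4]
width: 87.6
```

Run:
```python
from h import *
from scipy.spatial.transform import Rotation as R
o=ctrl.get_obs();print(o['t'],o['ee_pos'],o['qpos'].round(3),R.from_rotvec(o['orientation']).as_matrix().round(3)[:,1])
w=grab('wrist','wrist5');t=grab('top','top5');s=grab('scene','scene5')
print(proj(w,[[630.5,-114.7,75],[536.5,-79.4,52],[538.2,55,48],[538.2,55,60]]))
a=w['img'][:,:,::-1]
b=cv2.resize(s['img'][160:240,250:330,::-1],(240,240),interpolation=2)
c=cv2.resize(t['img'][210:270,270:330,::-1],(240,180),interpolation=2)
cv2.imwrite('pics/c5.png',np.hstack([a,np.vstack([b,c])]))
```

```text
18.45 [ 629.96307535 -113.74090106  305.45318655] [-0.197  0.564  1.657  0.     0.921 -1.414] [0.346 0.938 0.   ]
[[280.517868   234.02291594]
 [281.19111107  88.87099928]
 [460.09240116  26.20988386]
 [469.65166361  21.14233535]]
```

View pics/c5.png

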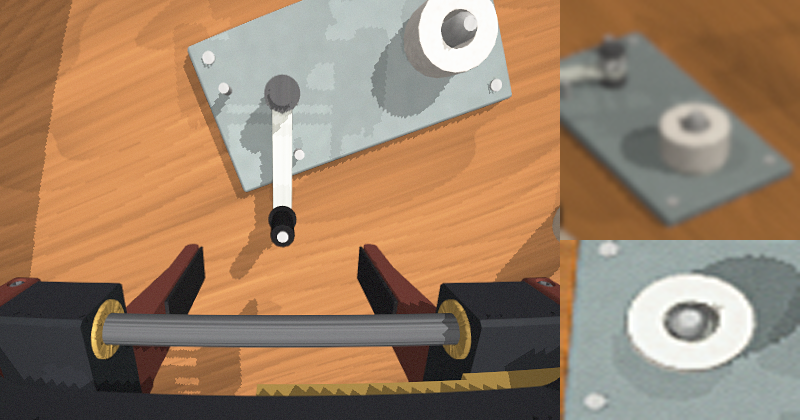

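The roll is flat on the seat with the spindle through it, seen in all three views. The post pin head is at (283,236), between the open fingers.

Run:
```python
from h import *
w=load('wrist5');t=load('top5')
print(onz(w,[(283,236.5)],75),onz(w,[(282.5,93)],52),tri([w,t],[(283,236.5),(396,191)]),tri([w,load('scene0')],[(283,236.5),(231,172.5)]))
# roll top seat check
for d,tag in((w,'w'),(t,'t')):
    hsv=cv2.cvtColor(d['img'],cv2.COLOR_RGB2HSV).astype(int);p=tuple(int(v) for v in proj(d,[538.2,55,48])[0])
    m=((hsv[...,1]<40)&(hsv[...,2]>205)).astype(np.uint8);z=np.zeros_like(m);cv2.circle(z,p,55 if tag=='w' else 22,1,-1)
    cs,_=cv2.findContours(m&z,cv2.RETR_EXTERNAL,cv2.CHAIN_APPROX_NONE);c=cv2.convexHull(max(cs,key=cv2.contourArea))
    P=onz(d,c[:,0],48);A=np.c_[2*P[:,:2],np.ones(len(P))];x=np.linalg.lstsq(A,(P[:,:2]**2).sum(1),rcond=None)[0];print(tag,p,x[:2],np.sqrt(x[2]+x[0]**2+x[1]**2))
```

```text
[[ 632.89112291 -113.6820949    75.        ]] [[539.4383524  -79.49639121  52.        ]] (array([ 628.28932382, -112.0198875 ,   86.08377979]), [np.float64(0.7718797680257758), np.float64(0.7718797680257988)]) (array([ 631.92618234, -112.95485416,   75.05183358]), [np.float64(1.1245258543230456), np.float64(1.1245258543229157)])
w (460, 26) [539.2689813   53.59337262] 29.486828899131485
t (301, 236) [538.0163044   54.44492217] 29.242674429393873
```

send_rows(
  commands=[
    {"translation":[0.01,-0.01,-0.1],"twist":[0,0,0]},
    {"translation":[0.015,-0.01,-0.2],"twist":[0,0,0]},
    {"translation":[0.015,-0.01,-0.32],"twist":[0,0,0]},
    {"translation":[0.015,-0.01,-0.44],"twist":[0,0,0]},
    {"translation":[0.015,-0.01,-0.56],"twist":[0,0,0]},
    {"translation":[0.015,-0.01,-0.68],"twist":[0,0,0]},
    {"translation":[0.015,-0.01,-0.78],"twist":[0,0,0]},
    {"translation":[0.015,-0.01,-0.86],"twist":[0,0,0]},
    {"translation":[0.015,-0.01,-0.86],"twist":[0,0,0]},
    {"translation":[0.015,-0.01,-0.86],"twist":[0,0,0]},
  ],
)

```text
t: 19.6
ee_pos: [631.8, -114.8, 219.4]
orientation: [0.551, 3.093, -0.0]
ft_force: [0.3, 0.6, 0.3]
width: 87.8
```

send_rows(
  commands=[
    {"translation":[0,0,0],"twist":[0,0,0]},
    {"translation":[0,0,0],"twist":[0,0,0]},
    {"translation":[0,0,0],"twist":[0,0,0]},
    {"translation":[0,0,0],"twist":[0,0,0]},
    {"translation":[0,0,0],"twist":[0,0,0]},
    {"translation":[0,0,0],"twist":[0,0,0]},
    {"translation":[0,0,0],"twist":[0,0,0]},
    {"translation":[0,0,0],"twist":[0,0,0]},
    {"translation":[0,0,0],"twist":[0,0,0]},
    {"translation":[0,0,0],"twist":[0,0,0]},
  ],
  grip=1,
)

```text
t: 20.6
ee_pos: [631.8, -114.6, 219.4]
orientation: [0.551, 3.093, 0.0]
ft_force: [0.8, 1.8, -0.1]
width: 17.7
```

send_rows(
  commands=[
    {"translation":[0,0,0],"twist":[0,0,0]},
    {"translation":[0,0,0],"twist":[0,0,0]},
    {"translation":[0,0,0],"twist":[0,0,0]},
    {"translation":[0,0,0],"twist":[0,0,0]},
    {"translation":[0,0,0],"twist":[0,0,0]},
    {"translation":[0,0,0],"twist":[0,0,0]},
    {"translation":[0,0,0],"twist":[0,0,0]},
    {"translation":[0,0,0],"twist":[0,0,0]},
    {"translation":[0,0,0],"twist":[0,0,0]},
    {"translation":[0,0,0],"twist":[0,0,0]},
  ],
)

```text
t: 21.6
ee_pos: [631.8, -114.8, 219.5]
orientation: [0.551, 3.093, -0.0]
ft_force: [2.3, 1.6, -1.1]
width: 17.5
```

Run:
```python
from h import *
o=ctrl.get_obs();print(o['t'],o['ee_pos'],o['ft_force'],o['moment'],o['width'])
# plan: cumulative shifts from TCP start, per call of 0.35 rad, rigid turn about pivot
P=np.array([537.7,-79.4]);r=np.array([631.4,-114.5])-P
for P in(np.array([537.7,-79.4]),):
  for k in range(5):
    a0=-0.35*k
    f=lambda a:np.array([[np.cos(a),-np.sin(a)],[np.sin(a),np.cos(a)]])@r
    print(k,[((f(a0-0.035*(i+1))-f(a0))/100).round(3).tolist() for i in range(10)])
```

```text
21.6 [ 631.77394816 -114.79041639  219.48373054] [ 2.3433707   1.57544984 -1.08790462] [ 0.3549366  -0.36399588 -0.01610073] 17.522478117450937
0 [[-0.013, -0.033], [-0.027, -0.065], [-0.042, -0.096], [-0.058, -0.127], [-0.075, -0.158], [-0.094, -0.188], [-0.113, -0.217], [-0.133, -0.245], [-0.155, -0.273], [-0.177, -0.3]]
1 [[-0.023, -0.026], [-0.047, -0.052], [-0.072, -0.076], [-0.098, -0.1], [-0.125, -0.122], [-0.152, -0.144], [-0.181, -0.165], [-0.21, -0.185], [-0.239, -0.203], [-0.269, -0.221]]
2 [[-0.031, -0.017], [-0.062, -0.032], [-0.094, -0.047], [-0.126, -0.06], [-0.159, -0.072], [-0.193, -0.083], [-0.226, -0.093], [-0.26, -0.102], [-0.294, -0.109], [-0.329, -0.115]]
3 [[-0.035, -0.005], [-0.069, -0.009], [-0.104, -0.012], [-0.139, -0.013], [-0.174, -0.013], [-0.209, -0.012], [-0.244, -0.01], [-0.279, -0.006], [-0.314, -0.002], [-0.348, 0.004]]
4 [[-0.034, 0.007], [-0.068, 0.015], [-0.102, 0.025], [-0.135, 0.036], [-0.168, 0.048], [-0.201, 0.061], [-0.233, 0.075], [-0.264, 0.09], [-0.295, 0.106], [-0.326, 0.124]]
```

send_rows(
  commands=[
    {"translation":[-0.013,-0.033,0],"twist":[0,0,-0.07]},
    {"translation":[-0.027,-0.065,0],"twist":[0,0,-0.14]},
    {"translation":[-0.042,-0.096,0],"twist":[0,0,-0.21]},
    {"translation":[-0.058,-0.127,0],"twist":[0,0,-0.28]},
    {"translation":[-0.075,-0.158,0],"twist":[0,0,-0.35]},
    {"translation":[-0.094,-0.188,0],"twist":[0,0,-0.42]},
    {"translation":[-0.113,-0.217,0],"twist":[0,0,-0.49]},
    {"translation":[-0.133,-0.245,0],"twist":[0,0,-0.56]},
    {"translation":[-0.155,-0.273,0],"twist":[0,0,-0.63]},
    {"translation":[-0.177,-0.3,0],"twist":[0,0,-0.7]},
  ],
)

```text
t: 22.6
ee_pos: [613.8, -144.9, 219.5]
orientation: [-1.086, -2.948, -0.0]
ft_force: [1.1, 2.9, -0.2]
width: 17.4
```

send_rows(
  commands=[
    {"translation":[-0.023,-0.026,0],"twist":[0,0,-0.07]},
    {"translation":[-0.047,-0.052,0],"twist":[0,0,-0.14]},
    {"translation":[-0.072,-0.076,0],"twist":[0,0,-0.21]},
    {"translation":[-0.098,-0.1,0],"twist":[0,0,-0.28]},
    {"translation":[-0.125,-0.122,0],"twist":[0,0,-0.35]},
    {"translation":[-0.152,-0.144,0],"twist":[0,0,-0.42]},
    {"translation":[-0.181,-0.165,0],"twist":[0,0,-0.49]},
    {"translation":[-0.21,-0.185,0],"twist":[0,0,-0.56]},
    {"translation":[-0.239,-0.203,0],"twist":[0,0,-0.63]},
    {"translation":[-0.269,-0.221,0],"twist":[0,0,-0.7]},
  ],
)

```text
t: 23.6
ee_pos: [586.8, -166.7, 219.4]
orientation: [-1.582, -2.713, -0.001]
ft_force: [2.3, 6.1, -0.3]
width: 17.2
```

send_rows(
  commands=[
    {"translation":[-0.031,-0.017,0],"twist":[0,0,-0.07]},
    {"translation":[-0.062,-0.032,0],"twist":[0,0,-0.14]},
    {"translation":[-0.094,-0.047,0],"twist":[0,0,-0.21]},
    {"translation":[-0.126,-0.06,0],"twist":[0,0,-0.28]},
    {"translation":[-0.159,-0.072,0],"twist":[0,0,-0.35]},
    {"translation":[-0.193,-0.083,0],"twist":[0,0,-0.42]},
    {"translation":[-0.226,-0.093,0],"twist":[0,0,-0.49]},
    {"translation":[-0.26,-0.102,0],"twist":[0,0,-0.56]},
    {"translation":[-0.294,-0.109,0],"twist":[0,0,-0.63]},
    {"translation":[-0.329,-0.115,0],"twist":[0,0,-0.7]},
  ],
)

```text
t: 24.6
ee_pos: [554.2, -177.9, 219.4]
orientation: [-2.03, -2.397, -0.001]
ft_force: [3.1, 7.4, -2.1]
width: 17.2
```

send_rows(
  commands=[
    {"translation":[-0.035,0,0],"twist":[0,0,-0.07]},
    {"translation":[-0.069,-0.001,0],"twist":[0,0,-0.14]},
    {"translation":[-0.104,-0.002,0],"twist":[0,0,-0.21]},
    {"translation":[-0.139,-0.003,0],"twist":[0,0,-0.28]},
    {"translation":[-0.174,-0.003,0],"twist":[0,0,-0.35]},
    {"translation":[-0.209,-0.002,0],"twist":[0,0,-0.42]},
    {"translation":[-0.244,0,0],"twist":[0,0,-0.49]},
    {"translation":[-0.279,0.004,0],"twist":[0,0,-0.56]},
    {"translation":[-0.3,0.007,0],"twist":[0,0,-0.6]},
    {"translation":[-0.3,0.007,0],"twist":[0,0,-0.6]},
  ],
)

```text
t: 25.6
ee_pos: [524.6, -177.9, 219.5]
orientation: [2.364, 2.067, 0.002]
ft_force: [5.7, 2.3, -5.4]
width: 17.2
```

Run:
```python
from h import *
o=ctrl.get_obs();print(o['t'],o['ee_pos'],o['ft_force'],o['width'])
for P in([537.7,-79.4],[537.7,-78.4],[536.7,-79.4]):
    d=o['ee_pos'][:2]-P;print(np.arctan2(d[1],d[0]),np.hypot(*d))
```

```text
25.6 [ 524.58373956 -177.87562506  219.51928499] [ 5.66438628  2.29199647 -5.39420208] 17.219697265646598
-1.7032099396282827 99.34528181892622
-1.7018940984712423 100.3366148014295
-1.693219206630362 99.21820648855554
```

send_rows(
  commands=[
    {"translation":[-0.008,0.001,0],"twist":[0,0,-0.015]},
    {"translation":[-0.016,0.003,0],"twist":[0,0,-0.03]},
    {"translation":[-0.024,0.004,0],"twist":[0,0,-0.045]},
    {"translation":[-0.032,0.006,0],"twist":[0,0,-0.06]},
    {"translation":[-0.04,0.008,0],"twist":[0,0,-0.08]},
    {"translation":[-0.046,0.009,0],"twist":[0,0,-0.09]},
    {"translation":[-0.05,0.01,0],"twist":[0,0,-0.1]},
    {"translation":[-0.05,0.01,0],"twist":[0,0,-0.1]},
    {"translation":[-0.05,0.01,0],"twist":[0,0,-0.1]},
    {"translation":[-0.05,0.01,0],"twist":[0,0,-0.1]},
  ],
)

```text
t: 26.6
ee_pos: [520.2, -177.1, 219.5]
orientation: [2.413, 2.007, 0.002]
ft_force: [7.8, 2.2, -6.3]
width: 17.8
```

send_rows(
  commands=[
    {"translation":[-0.004,0.001,0],"twist":[0,0,0]},
    {"translation":[-0.008,0.001,0],"twist":[0,0,-0.01]},
    {"translation":[-0.012,0.002,0],"twist":[0,0,-0.02]},
    {"translation":[-0.016,0.003,0],"twist":[0,0,-0.03]},
    {"translation":[-0.02,0.004,0],"twist":[0,0,-0.04]},
    {"translation":[-0.02,0.004,0],"twist":[0,0,-0.04]},
    {"translation":[-0.02,0.004,0],"twist":[0,0,-0.04]},
    {"translation":[-0.02,0.004,0],"twist":[0,0,-0.04]},
    {"translation":[-0.02,0.004,0],"twist":[0,0,-0.04]},
    {"translation":[-0.02,0.004,0],"twist":[0,0,-0.04]},
  ],
)

```text
t: 27.6
ee_pos: [519.3, -176.8, 219.6]
orientation: [2.43, 1.982, 0.005]
ft_force: [12.2, 1.7, -11.5]
width: 17.5
```

send_rows(
  commands=[
    {"translation":[-0.004,0.001,0],"twist":[0,0,0]},
    {"translation":[-0.008,0.001,0],"twist":[0,0,-0.01]},
    {"translation":[-0.012,0.002,0],"twist":[0,0,-0.02]},
    {"translation":[-0.015,0.003,0],"twist":[0,0,-0.03]},
    {"translation":[-0.015,0.003,0],"twist":[0,0,-0.03]},
    {"translation":[-0.015,0.003,0],"twist":[0,0,-0.03]},
    {"translation":[-0.015,0.003,0],"twist":[0,0,-0.03]},
    {"translation":[-0.015,0.003,0],"twist":[0,0,-0.03]},
    {"translation":[-0.015,0.003,0],"twist":[0,0,-0.03]},
    {"translation":[-0.015,0.003,0],"twist":[0,0,-0.03]},
  ],
)

```text
t: 28.6
ee_pos: [518.7, -176.6, 219.7]
orientation: [2.444, 1.962, 0.008]
ft_force: [18.2, 3.7, -15.9]
width: 17.4
```

The force now climbs steeply with hardly any motion, which points to the stop. I'll check that in the pictures.

Run:
```python
from h import *
o=ctrl.get_obs();print(o['t'],o['ee_pos'],o['ft_force'],o['width'])
w=grab('wrist','wrist6');t=grab('top','top6');s=grab('scene','scene6')
a=w['img'][:,:,::-1]
b=cv2.resize(s['img'][140:240,200:320,::-1],(240,200),interpolation=2)
c=cv2.resize(t['img'][100:320,140:404,::-1],(240,220),interpolation=2)
cv2.imwrite('pics/c6.png',np.hstack([a,np.vstack([b,c])[:420]]))
d=cv2.absdiff(cv2.cvtColor(load('top5')['img'],7),cv2.cvtColor(t['img'],7))
for n,p in(('big',(175,287)),('jar',(172,141)),('bottle',(252,128)),('roll',(301,236))): print(n,d[p[1]-12:p[1]+12,p[0]-12:p[0]+12].mean())
```

```text
28.6 [ 518.6963285  -176.56730044  219.67813659] [ 18.23666761   3.69576319 -15.86277543] 17.430944026003154
big 2.671875
jar 2.0520833333333335
bottle 2.5868055555555554
roll 1.3802083333333333
```

View pics/c6.png

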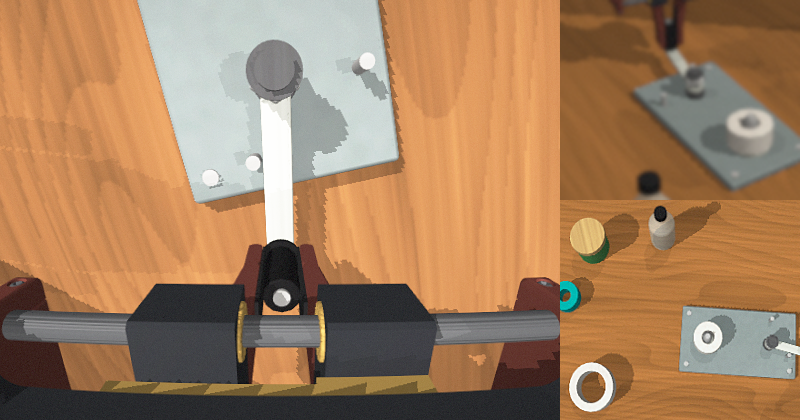

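The arm's edge touches the stop pin at (253,163) and the post is between the pads at (281,285). The roll is seated and the bystanders haven't moved.

```bash
python3 -c "
from workcell import ctrl
print(ctrl.close_job());o=ctrl.get_obs();print(o['t'],o['ft_force'],o['width'])"
```

```text
the job is handed in; nothing more can be done
None
the job is handed in; nothing more can be done
```

The small roll is on the hub, flat on its seat and released. The gripper then took the tension arm by its post, swung it round to its stop and is still holding it there. I handed the job in at about 28.6 s of the 54 s allowed.

**Last checks**
- **Stop reached:** the wrist picture shows the arm against its stop pin. The computed arm angle is about −1.76 rad in the stand's axes, where −1.75 is expected. The last 1.5 mm of commanded push gave about 0.7 mm of movement and raised the sideways force from 12 to 18 N.
- **Grip:** the post is between the pads, with an opening of 17.4 mm on the 18 mm post.
- **Roll:** all three cameras showed it level with the spindle through its bore. It was still unchanged in the top view after the swing.
- **Big roll, jar and bottle:** unchanged in the top view between releasing the roll and the end. I didn't compare them numerically with the very first picture, but nothing touched them.

**Disagreements**
- **Positions:** the wrist and top cameras differed by about 1–3 mm on the hub, pivot and post. I used averages, and the roll went down without measurable contact force.
- **Height of the post:** one estimate from the wrist and top cameras was 86 mm, against about 75 mm from the others. I discarded it.
- **Downward force:** about 16 N acts down on the tool while it presses on the stop. I can't explain it fully, but it is well below the limits.

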